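# Fill the pop-up canister and pull-test its catch

### The job

Press the pad to pop the ceramic canister open, drop every steel coffee capsule on the shelf into it, and press the lid shut until the catch clicks. Then prove that the catch holds: grip the wooden lid knob, pull it straight up with about 10 N (never above 15 N) for three seconds, ease off and let go, leaving the lid caught. Leave the other things on the shelf where they are.

Things in the scene. Friction and masses are not known exactly. Their poses are not given: they have to be found in the camera images.
- canister: White ceramic pop-up canister, fixed to the shelf: outside diameter 112 mm, wall 5 mm, inner floor 6 mm up, rim 90 mm above the shelf. Origin: centre of its underside. z up; -x is its front (press pad and catch), +x its rear (lid hinge). Its axes turn with its yaw.
- pad_top (a point): Centre of the top face of the steel press pad (34 mm front to back, 30 mm wide) sticking out of the canister's front, 100 mm in front of its axis and 85 mm above the shelf. Pad and catch nose are one spring rocker: pressing the pad down 5 to 8 mm (2 to 3 N; stop at 8.5 mm) swings the nose off the lid, which springs open; released, the pad comes back.
- catch (a joint): Turn of that rocker in rad: 0 at rest (catching), about 0.12 at release, 0.2 pressed to the stop. It dips for a moment as the lid clicks past the nose. The nose stands before the lid's front edge, from 61 mm in front of the canister's axis, up to 10 mm above the closed lid.
- lid (a joint): Lid angle in rad: 0 closed (0 to 0.02 when caught), 1.45 sprung open (nearly upright, at the rear). A spring always pushes it open (1 to 2 N at the edge); it stays shut only if its front part is pressed down past the nose until it clicks (3 to 5 N near the front edge). Once caught it holds an upward pull.
- lid_hinge (a point): Point on the lid's hinge axis: 62 mm behind the canister's axis, 92 mm above the shelf; the axis runs along the canister's y. The lid is a round disc of 114 mm diameter, 10 mm thick, its underside in the plane of the hinge axis; its centre is 62 mm from the hinge axis.
- lid_edge (a point): Front edge of the lid's upper (outer) face, 119 mm from the hinge axis; moves with the lid.
- knob_top (a point): Centre of the top of the dark wooden lid knob: upright round pin, 22 mm diameter, 30 mm high, at the middle of the lid (lid closed: on the canister's axis, from 102 to 132 mm above the shelf). Moves with lid and knob. It stands on a coil spring and so serves as a pull gauge.
- knob (a joint): How far the knob is drawn out of the lid, in m: 0 at rest, 1 mm for each newton of pull along the knob's axis (10 N = 0.010 m); the end stop is at 0.022.
- capsule1: Reusable steel coffee capsule, loose on the shelf: round, 31 mm diameter with a 35 mm rim 3 mm thick at its foot, domed top, 31 mm high, about 30 g, standing dome up. Origin: centre of its flat foot; z is its axis, towards the dome. May be absent.
- capsule2: Reusable steel coffee capsule, loose on the shelf: round, 31 mm diameter with a 35 mm rim 3 mm thick at its foot, domed top, 31 mm high, about 30 g, standing dome up. Origin: centre of its flat foot; z is its axis, towards the dome. May be absent.
- capsule3: Reusable steel coffee capsule, loose on the shelf: round, 31 mm diameter with a 35 mm rim 3 mm thick at its foot, domed top, 31 mm high, about 30 g, standing dome up. Origin: centre of its flat foot; z is its axis, towards the dome. May be absent.
- capsule4: Reusable steel coffee capsule, loose on the shelf: round, 31 mm diameter with a 35 mm rim 3 mm thick at its foot, domed top, 31 mm high, about 30 g, standing dome up. Origin: centre of its flat foot; z is its axis, towards the dome. May be absent.
- capsule5: Reusable steel coffee capsule, loose on the shelf: round, 31 mm diameter with a 35 mm rim 3 mm thick at its foot, domed top, 31 mm high, about 30 g, standing dome up. Origin: centre of its flat foot; z is its axis, towards the dome. May be absent.
- capsule6: Reusable steel coffee capsule, loose on the shelf: round, 31 mm diameter with a 35 mm rim 3 mm thick at its foot, domed top, 31 mm high, about 30 g, standing dome up. Origin: centre of its flat foot; z is its axis, towards the dome. May be absent.
- jar_large: Stoneware jar with domed lid, 104 mm diameter, 160 mm high. Bystander, to be left alone. Origin: on its underside.
- jar_small: Stoneware jar with domed lid, 84 mm diameter, 130 mm high. Bystander, to be left alone. Origin: on its underside.
- bowl: Carved wooden bowl, 130 mm diameter, 45 mm high. Bystander, to be left alone. Origin: on its underside.
- whisk: Steel mini whisk lying along its x, 180 mm long, 26 mm high; origin under it, 88 mm from the handle's end. Bystander, to be left alone. Origin: on its underside.
- mug: Stoneware mug, 76 mm diameter, 85 mm high. Bystander, to be left alone. Origin: on its underside.
- spoon: Wooden spoon lying along its x. Bystander, to be left alone. Origin: on its underside.
- mortar: Small marble mortar, 72 mm diameter, 56 mm high. Bystander, to be left alone. Origin: on its underside.
Not all that is in view belongs to the job. What is shaped like the capsule6 but green or yellow is not meant.

How it is judged (in metres and radians):
On the way, in this order (a step that is already met when the one before it is completed fails the run):
1. the canister's lid has sprung open (over 1.2 rad) (value of joint lid above 1.2 rad), for 0.1 s.
2. every capsule present lies let go inside the canister, the lid still open (horizontal distance between each of capsule1, capsule2, capsule3, capsule4, capsule5, capsule6 and canister below 0.054 m and z of each of capsule1, capsule2, capsule3, capsule4, capsule5, capsule6 in the frame of canister below 0.08 m and linear speed of each of capsule1, capsule2, capsule3, capsule4, capsule5, capsule6 below 0.05 m/s and contact force between the fingers and capsule1 below 0.3 N and contact force between the fingers and capsule2 below 0.3 N and contact force between the fingers and capsule3 below 0.3 N and contact force between the fingers and capsule4 below 0.3 N and contact force between the fingers and capsule5 below 0.3 N and contact force between the fingers and capsule6 below 0.3 N and value of joint lid above 0.6 rad), for 0.2 s.
3. the lid is shut and caught (under 0.04 rad, the catch back over it) (value of joint each of lid, catch below 0.04 rad), for 0.3 s.
4. the knob is pulled out 7 to 14 mm (7 to 14 N) for 2 s while the lid stays caught (value of joint knob between 0.007 and 0.014 m and value of joint lid below 0.04 rad), for 2 s.
At the end, for the whole second after the job is handed in: Lid shut and caught (under 0.04 rad), knob back at rest (under 3 mm), every capsule present at rest inside the canister (within 54 mm of its axis, foot under 80 mm) (all of step 3 and value of joint knob below 0.003 m and horizontal distance between each of capsule1, capsule2, capsule3, capsule4, capsule5, capsule6 and canister below 0.054 m and z of each of capsule1, capsule2, capsule3, capsule4, capsule5, capsule6 in the frame of canister below 0.08 m and linear speed of each of capsule1, capsule2, capsule3, capsule4, capsule5, capsule6 below 0.05 m/s); the robot touches nothing.
It fails at once if the knob is pulled harder than 17 N (value of joint knob above 0.017 m).
It fails at once if a bystander is shifted more than 40 mm (distance of any of jar_large, jar_small, bowl, whisk, mug, spoon, mortar from where it was at the start of the episode above 0.04 m).
Of capsule1, capsule2, capsule3, capsule4, capsule5, capsule6 only 4 to 6 are there at a start; the rules pass over those that are not, and their reading is None.
At some moment in a run one of capsule1, capsule2, capsule3, capsule4, capsule5, capsule6 may be knocked a few centimetres aside while the robot is not near it.
Once in a run the grip may slacken for a moment while it holds something.
It also fails if it takes over 210 s, if anything falls off the work surface, if the arm or the gripper's body presses on something with over 40 N, if the wrist force passes 120 N, or if a joint passes its speed limit or range.

### The arm

A 6-joint arm with a two-finger parallel gripper is mounted at the origin on the work surface. World frame = base frame: x ahead of the robot, y to its left, z up, the work surface at z = 0. Lengths are in mm, angles in rad, forces in N, time in s.
With the tool pointing down it reaches from about 325 to 750 mm from the base axis. Payload 7.6 kg.
Tool frame: the origin (TCP) lies where the fingers leave the gripper's body, on its centre line; the fingertips stand 73 mm ahead of it and the grasp point (between the pads) lies 54 mm ahead of it; x points along the fingers, z is the direction in which the jaws open and shut, and the axes are right-handed (so a half turn about x gives the same grasp; the last joint's range is limited). The gripper opens to 85 mm and grips with 20 to 120 N. Pads are 22 mm wide; open, the fingers measure 114 mm over their backs; the gripper's body (76 mm by 85 mm) begins 54 mm behind the grasp point. The pads swing forward as they close: fully open they stand 13 mm farther back than shut.
Start: joints at [1.161, 0.052, 1.401, -0, 1.689, -0.07], TCP at [174.963, 495.001, 303.923] pointing down, gripper open.
Joint ranges: [-2.9, 2.9], [-0.91, 2.17], [0.12, 2.37], [-1.06, 4.2], [0.26, 2.73], [-2.93, 2.93]. Speed limits (rad/s): [2.57, 2.57, 3.01, 3.14, 3.14, 3.14].

### API

Orientations are given as [roll, pitch, yaw] about the fixed x, y, z axes, in that order (R = Rz(yaw) Ry(pitch) Rx(roll)).
In Python, from cell import robot gives the robot as it stands. The module is installed in compiled form; this text tells all that it offers. Calls block until the motion is done:
- robot.move_pose(position, orientation): joint-space move of the TCP to a pose.
- robot.move_linear(position, ori=None, velocity=150): straight line of the TCP; ori=None keeps the orientation; velocity is the mean speed in mm/s.
- robot.movej(angles): joint-space move.
- robot.gripper_open() and robot.clamp(strength=None): open the fingers fully, or close them until they stop; strength is the grip in N (None keeps the last).
- robot.dwell(seconds).
- robot.ik(position, orientation): joint angles nearest the present ones, or None.
- robot.get_image(name): name is "scene" or "side" or "wrist"; returns a dict with "pixels" (420x560x3 uint8, blue, green, red), "fx", "fy", "cx", "cy" (pixels), "R" (3x3) and "t" (3): a world point X has camera coordinates R X + t; the wrist camera has in their place "T_tool_cam" (4x4, takes a point from camera to tool coordinates, whose origin is the TCP and whose axes are the tool frame's). Camera axes: x right, y down, z forward; pixel columns grow to the right and rows downward; lengths in mm; the calibration is good to about 2 mm. A picture is of the moment at which its call begins: read the wrist's pose just before it. There is no depth.
A pose or a line that the arm cannot do raises robot.IKError and nothing moves.
- robot.sign_off(): hands the job in, once; it reports no verdict.
Readings, each from a call of its own:
- robot.read_time_s(): time.
- robot.read_q(): joint angles.
- robot.read_joint_vel(): joint speeds.
- robot.read_joint_torque(): joint torques, N m.
- robot.read_position(): TCP position.
- robot.read_tool_rot(): TCP orientation.
- robot.read_contact_force(): force on the tool from outside, world axes, zero at the start.
- robot.read_wrist_torque(): the same for the moment, N m.
- robot.read_width(): opening from 0.0 (shut) to 1.0 (fully open).
Only numpy, scipy, OpenCV 4.12 (cv2) and the standard library are available. Lean on these libraries where they do the work, as an engineer would, in place of code of your own. Each camera call takes 0.05 s, during which the arm holds its last target. There are 200 camera calls.

## Working session

There is one attempt and no reset: what is moved stays moved. The work goes in short steps, each a Python script; the robot and the scene stay as the last script left them, time stands still between calls to the robot, and variables do not carry over. Pictures are saved under pics/ and viewed, about 12 in all and at most 16, crops included, and the job is handed in when it is done.

```bash
mkdir -p pics; python3 - <<'E'
from cell import robot
import cv2,numpy as np
for n in("scene","side"):
    d=robot.get_image(n); cv2.imwrite(f"pics/{n}0.png",d["pixels"])
    print(n,d["fx"],d["cx"],d["cy"],np.round(d["R"],3).tolist(),np.round(d["t"],1).tolist(), "cam",np.round(-np.array(d["R"]).T@np.array(d["t"])))
d=robot.get_image("wrist");print(d["fx"],np.round(d["T_tool_cam"],3).tolist());print(robot.read_tool_rot(),robot.read_time_s(),robot.read_width())
E
```

```text
scene 468.29033074354277 278.8291530031389 210.23567430872063 [[0.313, 0.95, -0.0], [0.693, -0.229, -0.684], [-0.649, 0.214, -0.73]] [-178.2, -308.5, 1682.9] cam [1363. -262. 1017.]
side 415.9504620484023 278.10735952986664 207.99205246583185 [[-0.989, -0.149, -0.009], [-0.095, 0.678, -0.729], [0.115, -0.72, -0.684]] [535.0, 111.7, 1314.6] cam [388. 951. 986.]
333.9288494912573 [[-0.0, -0.301, 0.954, -69.221], [0.001, -0.954, -0.301, 76.566], [1.0, 0.001, 0.001, -0.565], [0.0, 0.0, 0.0, 1.0]]
[ 3.04881522  1.56958167 -2.00333256] 0.15 0.9977231904089764
```

View pics/scene0.png

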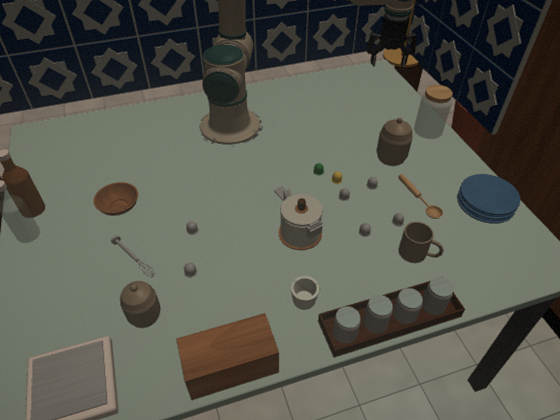

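View pics/side0.png

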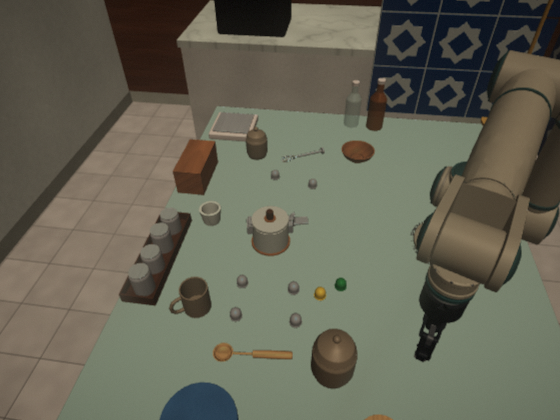

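The scene view shows six grey capsules at (192,227), (190,268), (345,193), (372,182), (398,218) and (365,229). The lookalikes are green (319,168) and yellow (337,176), and I will leave those. The canister knob is at about (301,204). The pad is at about (282,193), towards the robot, and the hinge is at about (315,226). The side view shows the same six capsules at (275,174), (312,183), (242,281), (293,287), (295,320) and (235,313).

```bash
cat > h.py <<'E'
from cell import robot
import cv2,numpy as np
from scipy.spatial.transform import Rotation as Ro
def cam(n):
    if n=="wrist":
        p=np.array(robot.read_position());R=Ro.from_euler('xyz',robot.read_tool_rot()).as_matrix()
        d=robot.get_image(n);T=np.array(d["T_tool_cam"])
        Rc=R@T[:3,:3];o=R@T[:3,3]+p
        d["R"]=Rc.T;d["t"]=-Rc.T@o
    else: d=robot.get_image(n)
    d["R"]=np.array(d["R"]);d["t"]=np.array(d["t"]);return d
def ray(d,u,v):
    R=d["R"];o=-R.T@d["t"];k=R.T@np.array([(u-d["cx"])/d["fx"],(v-d["cy"])/d["fy"],1]);return o,k/np.linalg.norm(k)
def onz(d,u,v,z):
    o,k=ray(d,u,v);return o+k*(z-o[2])/k[2]
def tri(rs):
    A=0;b=0
    for o,k in rs:
        M=np.eye(3)-np.outer(k,k);A=A+M;b=b+M@o
    return np.linalg.solve(A,b)
def proj(d,X):
    c=d["R"]@np.asarray(X,float)+d["t"];return d["cx"]+d["fx"]*c[0]/c[2],d["cy"]+d["fy"]*c[1]/c[2]
def ori(yaw):
    # tool x down, tool z (jaw axis) along (cos yaw, sin yaw)
    z=np.array([np.cos(yaw),np.sin(yaw),0]);x=np.array([0,0,-1.]);y=np.cross(z,x)
    return Ro.from_matrix(np.c_[x,y,z]).as_euler('xyz')
E
python3 - <<'E'
from h import *
s=cam("scene");d=cam("side")
S=[(192,227),(190,268),(345,193),(372,182),(398,218),(365,229),(319,168),(337,176),(301,204)]
D=[(312,183),(275,174),(293,287),(295,320),(235,313),(242,281),(341,284),(320,293),(270,214)]
for a,b in zip(S,D):
    print(a,tri([ray(s,*a),ray(d,*b)]).round(),onz(s,*a,18)[:2].round(),onz(d,*b,18)[:2].round())
# bystanders rough, on z
for n,a,z in [("mug",(415,243),60),("whisk",(135,257),12),("bowl",(116,199),25),("mortar",(305,290),45),("spoon",(433,211),8),("spoonh",(403,180),8),("jarS",(139,300),100),("jarL",(396,140),80),("tray",(347,325),60)]: print(n,onz(s,*a,z).round())
print("pad",tri([ray(s,282,193),ray(d,299,221)]).round(),"hinge",tri([ray(s,315,226),ray(d,248,222)]).round())
c=np.hstack([cv2.resize(s["pixels"][150:270,260:390],None,fx=3,fy=3,interpolation=2),cv2.resize(d["pixels"][190:310,220:350],None,fx=3,fy=3,interpolation=2)]);cv2.imwrite("pics/c1.png",c)
E
```

```text
(192, 227) [ 450. -223.   11.] [ 458. -222.] [ 449. -216.]
(190, 268) [ 592. -255.   12.] [ 597. -255.] [ 590. -249.]
(345, 193) [462. 246.  13.] [468. 244.] [461. 249.]
(372, 182) [443. 348.  10.] [450. 343.] [443. 353.]
(398, 218) [606. 351.  12.] [610. 347.] [604. 355.]
(365, 229) [611. 243.   9.] [618. 239.] [608. 249.]
(319, 168) [328. 214.  10.] [338. 211.] [327. 219.]
(337, 176) [384. 254.  11.] [391. 251.] [384. 258.]
(301, 204) [556.  66. 116.] [470. 102.] [574. -35.]
mug [735. 322.  60.]
whisk [ 510. -388.   12.]
bowl [ 284. -416.   25.]
mortar [772.   0.  45.]
spoon [610. 465.   8.]
spoonh [463. 446.   8.]
jarS [ 712. -382.  100.]
jarL [354. 464.  80.]
tray [900.  54.  60.]
pad [468.  44.  79.] hinge [621.  83.  90.]
```

View pics/c1.png

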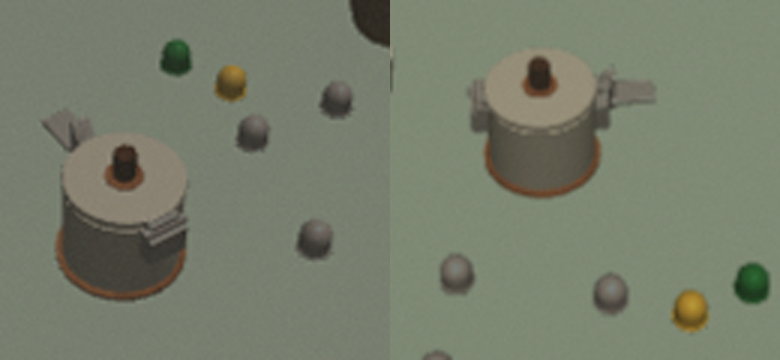

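The crop confirms the four capsules it covers are grey steel next to the green and yellow lookalikes. It also shows the pad facing the robot and the hinge behind. The canister is at about (553,66) with yaw about 0.24. Next is a close look from above.

```bash
python3 - <<'E'
from h import *
a=.24;c=np.array([553,66])
for y in (a+np.pi/2,a-np.pi/2):
    print(y,robot.ik([*(c-25*np.array([np.cos(a),np.sin(a)])),200],ori(y)))
o=ori(a+np.pi/2)
ey=np.array([-np.cos(a),-np.sin(a)])
p=c-ey*0
robot.move_pose([*p,420],o)
print(robot.read_q().round(2) if hasattr(robot.read_q(),'round') else robot.read_q(),robot.read_position())
d=cam("wrist");im=d["pixels"].copy();
for X in ([553,66,132],[553-97,66-23,85]): cv2.circle(im,tuple(int(v) for v in proj(d,X)),3,(0,0,255),1)
np.save("d.npy",d,allow_pickle=True)
cv2.imwrite("pics/w1.png",im)
E
```

```text
1.8107963267948965 [ 4.37047808e-02  1.29721011e-01  1.52729774e+00 -4.44089210e-16
  1.48457391e+00 -1.76709155e+00]
-1.3307963267948966 [ 4.37047808e-02  1.29721011e-01  1.52729774e+00 -4.44089210e-16
  1.48457391e+00  1.37450111e+00]
[ 0.05  0.15  1.06  0.    1.93 -1.76] [552.88239799  66.70511605 419.86899958]<sys>:0: UserWarning: Gimbal lock detected. Setting third angle to zero since it is not possible to uniquely determine all angles.
```

View pics/w1.png

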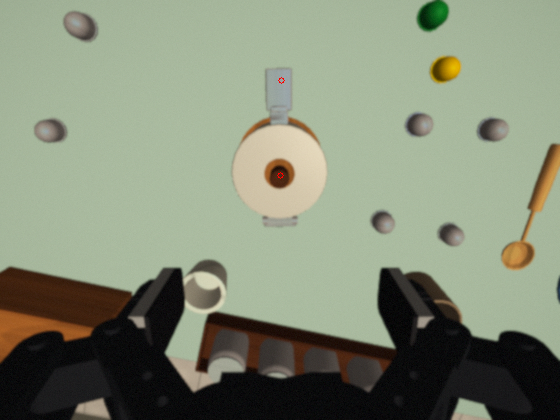

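The wrist view shows the lid centred near (280,170), the knob at (280,177) and the pad spanning (266–293, 68–110). All six capsules are visible, with the green and yellow ones at the upper right. I'll measure these, then press the pad.

```bash
python3 - <<'E' 2>/dev/null
from h import *
d=np.load("d.npy",allow_pickle=True).item();im=d["pixels"]
hsv=cv2.cvtColor(im,cv2.COLOR_BGR2HSV)
m=((hsv[...,2]>150)&(hsv[...,1]<60)).astype(np.uint8)
n,l,st,ce=cv2.connectedComponentsWithStats(m)
for i in range(1,n):
    if st[i,4]>300:print("bright",st[i],ce[i].round(1))
print(im[90,280],im[150,260],im[125,420],im[60,280])
print("lid",onz(d,280,169.5,102).round(1),"knob",onz(d,280,177,132).round(1),"pad",onz(d,279.5,89,85).round(1),onz(d,279.5,68,85).round(1),"hingeEnd",onz(d,280,221,92).round(1))
for p in [(81,26),(51,131),(420,125),(493,130),(384,223),(452,235)]: print(p,onz(d,*p,15).round(1))
E
```

```text
bright [     0      0    560    391 163371] [283.8 155.9]
bright [ 77 400  31  17 317] [ 93.5 408. ]
bright [453 400  37  20 544] [470.  411.3]
[164 165 153] [170 199 211] [124 134 143] [159 185 169]
lid [552.3  65.3 102. ] knob [554.7  65.9 132. ] pad [465.3  43.3  85. ] [443.8  38.   85. ] hingeEnd [618.3  81.5  92. ]
(81, 26) [ 450.2 -220.4   15. ]
(51, 131) [ 592.6 -252.4   15. ]
(420, 125) [462.1 242.3  15. ]
(493, 130) [444.2 343.2  15. ]
(384, 223) [610.9 241.6  15. ]
(452, 235) [604.5 349.   15. ]
```

```bash
python3 - <<'E' 2>/dev/null
from h import *
a=.24;u=np.array([np.cos(a),np.sin(a)]);c=np.array([554,65.6])
p=c-104*u;o=ori(a+np.pi/2)
robot.clamp(20)
robot.move_pose([*p,260],o)
robot.move_linear([*p,168],velocity=100)
f0=robot.read_contact_force()[2];print("f0",f0,robot.read_time_s())
for z in np.arange(160,148.4,-1):
    robot.move_linear([*p,z],velocity=30);f=robot.read_contact_force()[2]-f0;print(z,round(f,2))
    if f>8: break
robot.dwell(.3)
robot.move_linear([*p,300],velocity=150)
d=cam("side");s=cam("scene");print(robot.read_time_s())
cv2.imwrite("pics/c2.png",np.hstack([cv2.resize(s["pixels"][130:250,230:360],None,fx=3,fy=3),cv2.resize(d["pixels"][160:280,210:340],None,fx=3,fy=3)]))
E
```

```text
f0 0.07060707863496987 5.0083
160.0 0.09
159.0 -0.87
158.0 0.12
157.0 1.49
156.0 3.4
155.0 4.0
154.0 4.25
153.0 5.23
152.0 4.64
151.0 4.46
150.0 5.85
149.0 6.43
9.7333
```

View pics/c2.png

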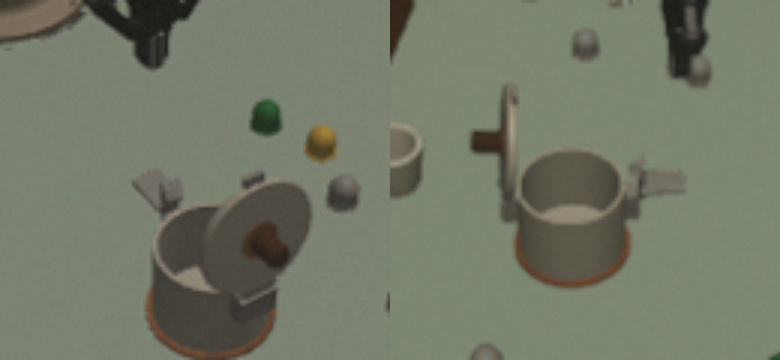

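The lid is open and upright, and the knob points rearward, so the front and interior are clear. Next I pick each capsule, with one close wrist look to correct its position.

```bash
cat > pk.py <<'E'
from h import *
import warnings;warnings.filterwarnings("ignore")
a=.24;u=np.array([np.cos(a),np.sin(a)]);v=np.array([-u[1],u[0]]);c=np.array([554,65.6]);o=ori(a+np.pi/2)
def blobs(d,lo=120):
    im=d["pixels"].astype(int);B,G,R=im[...,0],im[...,1],im[...,2]
    m=((R-G>-4)&(np.ptp(im,axis=2)<45)&(R>60)).astype(np.uint8)
    m[265:]=0
    m=cv2.morphologyEx(m,cv2.MORPH_OPEN,np.ones((3,3)))
    n,l,st,ce=cv2.connectedComponentsWithStats(m)
    return [(onz(d,*ce[i],14)[:2],int(st[i,4])) for i in range(1,n) if lo<st[i,4]<4000]
def pick(p,slot):
    robot.gripper_open()
    robot.move_pose([*p,300],o)
    d=cam("wrist");b=blobs(d)
    b=[(q,s) for q,s in b if np.linalg.norm(q-p)<60]
    print(p,"seen",[(q.round(1),s) for q,s in b])
    if len(b)==0:
        cv2.imwrite("pics/miss.png",d["pixels"]);return False
    q=min(b,key=lambda t:np.linalg.norm(t[0]-p))[0]
    robot.move_linear([*q,130],velocity=300);robot.move_linear([*q,78],velocity=120)
    robot.clamp(60);w0=robot.read_width()
    robot.move_linear([*q,330],velocity=250);w1=robot.read_width()
    if w1<.2: print("lost",w0,w1);robot.gripper_open();return False
    t=c+slot[0]*u+slot[1]*v
    robot.move_pose([*t,330],o);robot.move_linear([*t,167],velocity=200)
    w2=robot.read_width();robot.gripper_open();robot.dwell(.2)
    robot.move_linear([*t,330],velocity=250)
    print("w",round(w0,3),round(w1,3),round(w2,3),"t",robot.read_time_s());return w2>.2
E
python3 - <<'E'
from pk import *
print([(q.round(),s) for q,s in blobs(np.load("d.npy",allow_pickle=True).item(),80)])
print(pick(np.array([462,242.]),(-28,0)))
d=cam("side");s=cam("scene")
cv2.imwrite("pics/c3.png",np.hstack([cv2.resize(s["pixels"][150:290,180:420],None,fx=1.6,fy=2.2),cv2.resize(d["pixels"][160:340,200:340],None,fx=2,fy=1.712)[:308]]))
E
```

```text
[(array([ 450., -222.]), 701), (array([461., 244.]), 376), (array([ 592., -254.]), 587), (array([442., 349.]), 376), (array([611., 242.]), 308), (array([605., 352.]), 306)]
[462. 242.] seen [(array([460.8, 242.6]), 640)]
w 0.336 0.337 0.333 t 17.7667
True
```

View pics/c3.png

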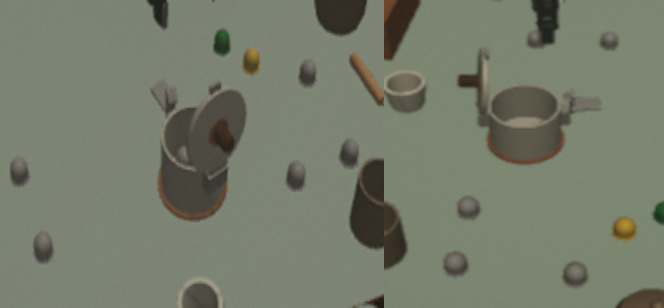

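The first capsule is visible inside the canister and five remain on the table. I'll pick those next.

```bash
python3 - <<'E'
from pk import *
L=[((442,347),(-10,27)),((605,350),(-10,-27)),((611,242),(-26,0)),((450,-221),(-10,20)),((592,-253),(-10,-20))]
for p,s in L: print(pick(np.array(p,float),s))
q=c-60*u
robot.move_pose([*(c-80*u),400],o)
d=cam("wrist");print([(q.round(),s) for q,s in blobs(d,80)]);s=cam("scene")
cv2.imwrite("pics/w2.png",np.hstack([cv2.resize(d["pixels"][:,:],None,fx=.7,fy=.7),s["pixels"][120:414,140:480]]))
E
```

```text
[442. 347.] seen [(array([442.5, 345.4]), 636)]
w 0.332 0.335 0.335 t 25.925
True
[605. 350.] seen [(array([604.7, 349.7]), 641)]
w 0.332 0.338 0.336 t 34.025
True
[611. 242.] seen [(array([610.5, 240.6]), 633)]
w 0.333 0.338 0.332 t 41.5417
True
[ 450. -221.] seen [(array([ 448.5, -225. ]), 642)]
w 0.334 0.329 0.337 t 49.725
True
[ 592. -253.] seen [(array([ 582.3, -209.7]), 597)]
w 0.335 0.336 0.336 t 57.8667
True
[]
```

View pics/w2.png

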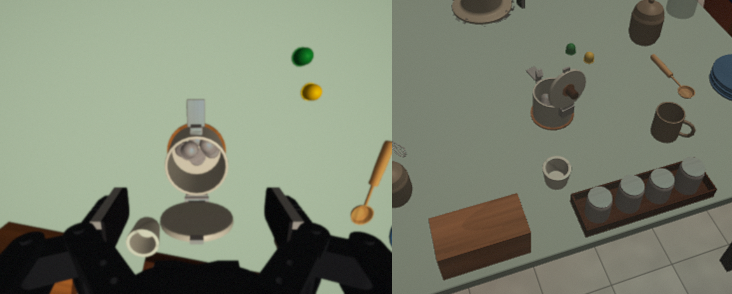

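No capsules are left on the table; the last one had been knocked aside and was still picked. I'll check inside the canister from straight above for a count and for anything standing proud.

```bash
python3 - <<'E'
from pk import *
robot.move_pose([*(c-10*u),380],o)
d=cam("wrist");x,y=map(int,proj(d,[*c,50]));print(x,y)
cv2.imwrite("pics/w3.png",cv2.resize(d["pixels"][max(0,y-75):y+75,x-80:x+80],None,fx=4,fy=4,interpolation=2))
E
```

```text
280 177
```

View pics/w3.png

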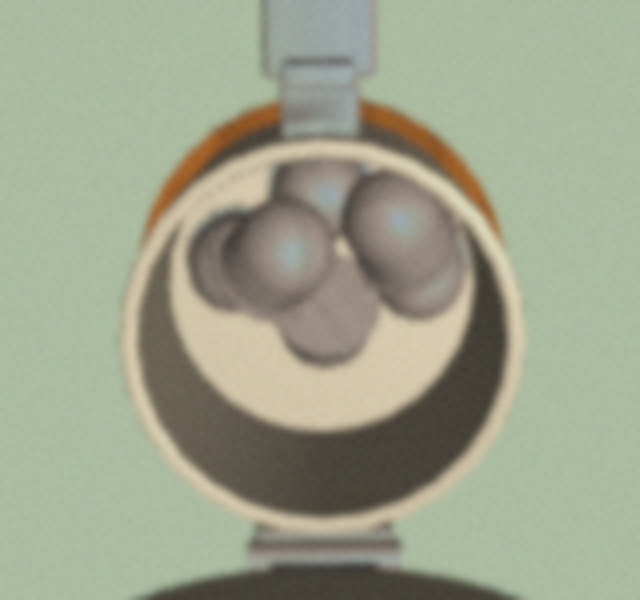

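All six capsules are in, in two low layers and well below the rim. Now I'll swing the lid shut from behind and press it until it clicks.

```bash
python3 - <<'E'
from pk import *
def tip(x,z): return [*(c+x*u),z+73]
def cor(th,r=110): return 62-r*np.cos(th)+10*np.sin(th)+11, 92+r*np.sin(th)+10*np.cos(th)
robot.clamp(20)
robot.move_pose(tip(105,300),o)
robot.move_linear(tip(105,cor(1.45)[1]-2),velocity=150)
f0=np.array(robot.read_contact_force())
for th in np.arange(1.4,.1,-.1):
    robot.move_linear(tip(*cor(th)),velocity=100)
    print(round(th,2),(np.array(robot.read_contact_force())-f0).round(1))
x=cor(0)[0]
for z in np.arange(108,96.5,-.75):
    robot.move_linear(tip(x,z),velocity=30);f=(np.array(robot.read_contact_force())-f0)[2];print(z,round(f,1))
    if f>14: break
robot.dwell(.2)
robot.move_linear(tip(x,170),velocity=60)
robot.move_linear(tip(-30,280),velocity=200)
d=cam("side");s=cam("scene");print(robot.read_time_s())
cv2.imwrite("pics/c4.png",np.hstack([cv2.resize(s["pixels"][130:250,230:360],None,fx=3,fy=3),cv2.resize(d["pixels"][160:280,210:340],None,fx=3,fy=3)]))
E
```

```text
1.4 [0.7 0.5 1.2]
1.3 [-0.3 -0.2  0.9]
1.2 [ 0.3 -0.7  0.2]
1.1 [ 0.8  0.1 -0.6]
1.0 [ 0.3 -0.3 -0.5]
0.9 [ 1.  -0.  -0.7]
0.8 [-0.1  0.5 -0.8]
0.7 [0.5 0.4 0.3]
0.6 [ 1.2 -0.9  0.5]
0.5 [-0.5 -0.8  0.3]
0.4 [-0.  -0.   0.7]
0.3 [-1.5 -0.6  1.3]
0.2 [-0.9 -0.2  0.9]
108.0 1.3
107.25 4.5
106.5 5.1
105.75 2.2
105.0 1.8
104.25 1.6
103.5 2.3
102.75 2.5
102.0 1.9
101.25 2.0
100.5 2.1
99.75 3.8
99.0 6.9
98.25 9.1
97.5 12.6
96.75 16.3
71.4833
```

View pics/c4.png

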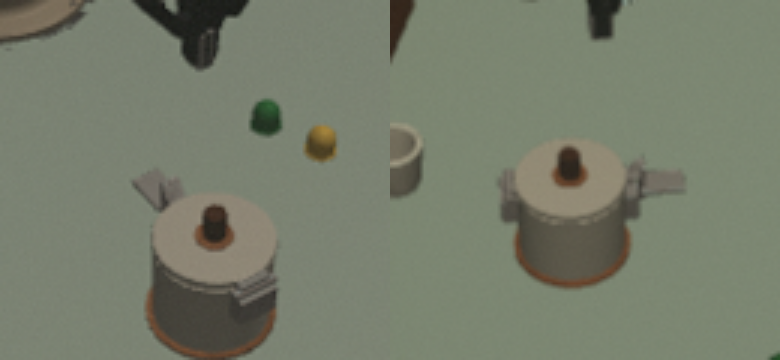

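The press force peaked at 5 N, dropped to 2 N (the click) and then rose against the rim, and the lid stays shut with the hand away. Now I'll pull the knob, watching the force.

```bash
python3 - <<'E'
from pk import *
def F(n=8):
    r=[]
    for _ in range(n): robot.dwell(.03);r.append(robot.read_contact_force()[2])
    return float(np.mean(r))
k=c+np.array([.3,.1])
robot.gripper_open()
robot.move_pose([*k,290],o);robot.move_linear([*k,181],velocity=120)
f0=F();robot.clamp(70);p=robot.read_position();print("w",robot.read_width(),"f0",f0,"after",F(),p)
z0=p[2]
for dz in range(1,14):
    robot.move_linear([*k,181+dz],velocity=10);f=F(4)-f0
    print(dz,round(f,1),round(robot.read_position()[2]-z0,1))
    if f<-9.6: break
t0=robot.read_time_s();h=[]
while robot.read_time_s()-t0<3.2: h.append(round(F(6)-f0,1))
print("hold",h,"w",robot.read_width(),"dt",robot.read_time_s()-t0)
E
```

```text
w 0.23034714234784323 f0 -0.12510310496479615 after 3.366411554208403 [554.39446615  65.35502755 181.32508499]
1 -0.4 0.3
2 -1.5 1.1
3 -2.2 2.0
4 -2.7 2.8
5 -4.1 3.6
6 -4.5 4.5
7 -5.5 5.3
8 -5.6 6.2
9 -6.6 7.0
10 -7.4 7.9
11 -8.7 8.7
12 -9.4 9.5
13 -10.8 10.4
hold [-10.4, -10.3, -10.3, -10.1, -10.0, -10.3, -10.4, -10.5, -10.5, -10.3, -10.5, -9.9, -10.2, -10.3, -10.3, -10.3] w 0.23229431114084131 dt 3.200000000000003
```

It held a steady 10.3 N for 3.2 s. Now I'll ease off, release, retreat and check.

```bash
python3 - <<'E'
from pk import *
k=c+np.array([.3,.1])
robot.move_linear([*k,182.5],velocity=10);robot.dwell(.3);print(robot.read_contact_force())
robot.gripper_open();robot.dwell(.2)
robot.move_linear([*k,330],velocity=120)
robot.move_pose([*(c-60*u),400],o);robot.dwell(.3)
d=cam("side");s=cam("scene");w=cam("wrist");print([(q.round(),n) for q,n in blobs(w)],robot.read_time_s(),robot.read_contact_force())
cv2.imwrite("pics/c5.png",np.vstack([np.hstack([cv2.resize(s["pixels"][130:250,230:360],None,fx=2.15,fy=2.15),cv2.resize(d["pixels"][160:280,210:340],None,fx=2.15,fy=2.15)])[:,:558],s["pixels"][100:400,:558]]))
E
```

```text
[ 1.64483048 -4.85596436 -0.36950545]
[] 87.7833 [-0.08663611  0.3015794   0.64357705]
```

View pics/c5.png

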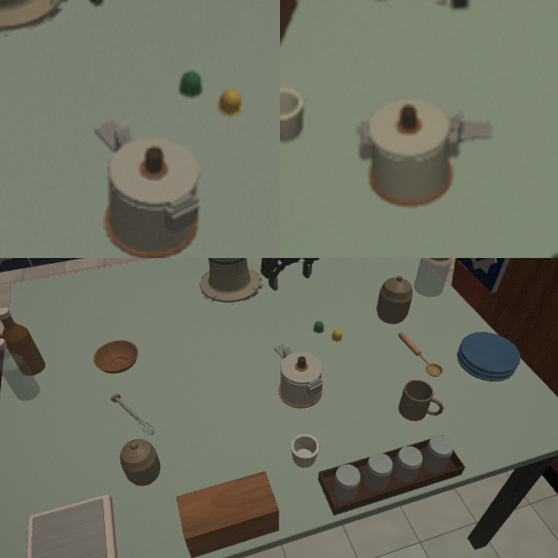

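The lid is shut with the knob at rest and the hand clear. The bystanders look unmoved, so I'm handing in.

```bash
python3 -c "
from cell import robot
robot.sign_off();print(robot.read_time_s())"
```

```text
the job is handed in; nothing more can be done
the job is handed in; nothing more can be done
```

I pressed the pad to pop the lid open and put all six steel capsules in the canister. One had been knocked about 45 mm aside and was found again by the wrist camera. I then swung the lid shut until it clicked and pulled the knob straight up at about 10.3 N (peak reading 10.8 N) for 3.2 s. After that I eased off, let go and handed in at about 88 s.

**Last checks:** the pictures show the lid shut, the knob down, no grey capsule left on the shelf in the scene view, and the bystanders apparently where they were; the contact force read about zero. No check failed. Two readings were off:
- The lid's top measured about 2 mm lower than its nominal height, which is within calibration.
- A sideways force of about 5 N on the knob showed while it was gripped, and was gone after release.

The lid and knob joint values cannot be read directly, so "caught" rests on three things: the click in the force trace, the 10 N hold and the pictures.

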